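# Gauge a tube offcut in the bench caliper

### The arm

A 7-joint arm with a two-finger parallel gripper is mounted at the origin on a cart in front of the work surface, level with it; the furniture and walls round the work are solid. World frame = base frame: x ahead of the robot, y to its left, z up, the work surface at z = 0. Lengths are in m, angles in rad, forces in N, time in s.
With the tool pointing down it reaches from about 0.425 to 0.925 m from the base axis. Payload 6.8 kg.
Tool frame: the origin (TCP) lies between the finger pads; the fingertips stand 11 mm ahead of it and the grasp point (between the pads) lies 8 mm behind it; z points along the fingers, y is the line along which they close (so a half turn about z gives the same grasp; the last joint's range is limited). The gripper opens to 85 mm and grips with 20 to 120 N. Pads are 22 mm wide; open, the fingers measure 114 mm over their backs; the gripper's body (76 mm by 85 mm) begins 54 mm behind the grasp point. The pads swing forward as they close: fully open they stand 13 mm farther back than shut.
Start: joints at [1.152, 0.477, 0.022, 1.555, -0.011, 1.109, -0.083], TCP at [0.206, -0.643, 0.242] pointing down, gripper open.
Joint ranges: [-2.96, 2.96], [-0.34, 2.1], [-1.41, 1.46], [0.24, 2.44], [-1.37, 4.51], [0.17, 1.92], [-2.96, 2.96]. Speed limits (rad/s): [2.39, 2.39, 3.14, 3.14, 3.14, 3.14, 3.14].

### API

Orientations are given as a rotation vector (axis times angle).
In Python, from bench import r gives the robot as it stands.
- The arm moves only by the tool send_rows, never from a script. Its argument "deltas" is a list of rows, each an object of numbers: "dx", "dy", "dz": the shift along the world's x, y, z in mm; "rx", "ry", "rz": the turn, a rotation vector about the world's x, y, z in degrees. A call has 1 to 5 rows; each row is the pose to reach, as a shift and turn from the pose commanded when the call began; what a row does not reach only later rows make up. A row lasts 1/12 s, in which the tool goes at most 41.7 mm and 7.16 degrees, less where a joint would pass 70% of its speed; a pose out of reach is approached as far as the arm can. A call with a gripper value outside its range is refused whole. "jaw" is the finger opening in mm, from 0 to 85.4, set as the call begins (left out, the last holds). The fingers move at their own pace and stop on an object; "newtons" is the grip in N (left out, the last holds). Time passes only in rows, so rows that repeat a pose let the fingers close. It gives the time, the measured TCP pose, the force, the opening and the grip force at its end, in the units of the state.
- r.get_obs(): the state, without advancing time (a new reading comes with each control period).
- r.grab_frame(name): name is "scene" or "top"; returns a dict with "frame" (420x560x3 uint8, blue, green, red), "z_map" (420x560 float32, m along the optical axis (not along the pixel's ray), 0 where there is no reading), "vertical_fov" (degrees; the focal length in pixels is half the picture's height over the tangent of half this angle, whatever the lens; pixels are square), "cx", "cy" (the principal point, pixels), "xyz" and "orientation" of the camera in the world. Camera axes: x right, y down, z forward; pixel columns grow to the right and rows downward; lengths in m; the calibration is good to about 2 mm. A picture is of the moment at which its call begins.
- r.hand_in(): hands the job in; it is judged then, once.
The state is a dict: "clock": time; "joints": joint angles; "qvel": joint speeds; "tau": joint torques, N m; "tcp_pos": TCP position; "orientation": TCP orientation; "contact_force": force on the tool from outside, world axes, zero at the start; "moment": the same for the moment, N m; "grip_width": finger opening in m; "gripper_force": force on a finger pad.
Only numpy, scipy, OpenCV 4.12 (cv2) and the standard library are available. Lean on these libraries where they do the work, as an engineer would, in place of code of your own. Each camera call takes 0.05 s, during which the arm holds its last target. There are 200 camera calls.

### The job

Measure the tube offcut with the bench caliper, across either pair of its sides: stand it on the caliper's plate between the open jaws, then slide the moving jaw up by its thumb post, without cocking it, until the offcut is pushed home and both jaws bear flat on it with a measuring force of about 10 N. Then swing the red-tipped lock lever all the way round to lock the reading, and leave the offcut in the jaws and the other things on the bench as they are.

Things in the scene. Friction and masses are not known exactly. Their poses are not given: they have to be found in the camera images.
- gauge: Bench caliper lying flat on a grey painted steel plate (160 x 325 mm, top at z = 12 mm) screwed to the bench. Origin on the bench below the fixed jaw's face. y runs along the beam: the jaws close along +y; x from the jaw tips to the beam, z up. Beam from x = 60 to 84 mm, top at z = 36 mm. The offcut belongs on the plate between the jaws, its centre within 20 mm of x = 0.
- fixed_jaw (a point): Fixed jaw at the beam's left end. Origin in its flat face (the plane y = 0 of the caliper), 30 mm above the bench, at x = 0 of the caliper; axes as the caliper's. The blade reaches from x = -36 to +60 mm, at heights 24 to 36 mm.
- moving_jaw (a point): Blade of the sliding jaw, facing the fixed one: same size. Origin in its flat face (the plane y = -opening of the caliper), 30 mm above the bench, at x = 0 of the caliper; axes as the caliper's.
- slider (a joint): Opening between the two jaw faces, m (0 = shut, at most 0.145); it starts between 0.095 and 0.13. The slider runs with about 4 N of friction and stays where it is left.
- cock (a joint): How far the sliding jaw is cocked on the beam by its running clearance, rad, 0 = square; it springs back. It comes from force on the blade: about 0.001 to 0.0015 rad per N at the part, 0.003 rad per N at the blade's tip. Force on the thumb post does not cock it.
- thumb_post (a point): Half-way up the round thumb post by which the slider is moved: 16 mm diameter, standing on the slider above the beam, free from 49 to 73 mm above the bench. It stands 26 mm behind (-y of) the moving jaw's face, on the beam's centre line.
- lock (a joint): Angle of the lock lever, rad: 0 = open, pointing along -y of the caliper (away from the jaws); it turns counter-clockwise seen from above to its stop at 1.6 = locked, pointing along +x of the caliper. Starts at 0 to 0.15. It takes about 1 N at the knob, up to 1.6 N over the last 0.3 rad, and stays where it is left; locked, the slider holds against 25 N.
- lock_tip (a point): Centre of the upright red knob at the lever's end: 13 mm diameter, from 44 to 73 mm above the bench, this point at 60 mm. The lever (top at 50 mm) turns about a vertical axis on the beam's centre line, 50 mm behind (-y of) the thumb post and 40 mm from the knob's axis. The slider's top is at 42 mm, its readout at 46 mm, the lever's hub at 54 mm.
- tube_centre (a point): Centre of the offcut to be measured, half-way up: a short piece of rectangular steel tube with black mill scale, open at top and bottom, 52 mm tall, each outside width somewhere between 48 and 62 mm (which is what is to be measured; the two differ), some 0.3 to 0.55 kg; axes square with its sides, z up.
- tube: The same offcut; origin at the centre of its underside.
- pliers: Red-handled pliers, 180 mm, lying on the bench. Leave alone.
- spare_nozzle: Copper gas nozzle standing on its mouth, 24 mm wide, 64 mm tall. Leave alone.
- bracket: Small steel L bracket, 28 x 50 x 60 mm. Leave alone.
- small_plate: Small sawn steel plate, 110 x 70 x 8 mm. Leave alone.

How it is judged:
By the outcome, as a careful person would: the job done as asked, in the order asked, and still so for the second after the job is handed in, with the robot touching nothing.
It also fails if it takes over 72 s, if anything falls off the work surface, if the arm or the gripper's body presses on something with over 40 N, if the wrist force passes 120 N, or if a joint passes its speed limit or range.

## Working session

There is one attempt and no reset: what is moved stays moved. The work goes in short steps, Python scripts to look and compute and a tool call to move; the robot and the scene stay as the last step left them, time stands still between calls to the robot, and variables do not carry over. Pictures are saved under pics/ and viewed, at most 12 in all, crops included, and the job is handed in when it is done.

Besides the shell and the picture viewer there is one more tool, called after ">>>" as name([rows], argument=value, ...), one row to a line, values as JSON. send_rows: Moves the arm, as the interface text tells. Its arguments: {"type":"object","properties":{"deltas":{"type":"array","items":{"type":"object","properties":{"dx":{"type":"number"},"dy":{"type":"number"},"dz":{"type":"number"},"rx":{"type":"number"},"ry":{"type":"number"},"rz":{"type":"number"}}}},"jaw":{"type":"number"},"newtons":{"type":"number"}},"required":["deltas"]}

```bash
mkdir -p pics; ls
python3 - <<'E'
from bench import r
import cv2,numpy as np,pickle
o=r.get_obs();print(o)
for n in("scene","top"):
    f=r.grab_frame(n);pickle.dump(f,open(f'{n}0.pkl','wb'));cv2.imwrite(f'pics/{n}0.png',f['frame']);print(n,{k:v for k,v in f.items() if k not in('frame','z_map')},(f['z_map']>0).mean())
E
```

```text
pics
{'clock': 0.0, 'joints': array([ 1.15190348,  0.47778957,  0.02233221,  1.55646761, -0.01149831,
        1.10929322, -0.08310184]), 'qvel': array([-1.56458914e-03, -1.06582529e-03,  2.82687676e-04, -9.46025672e-04,
        9.43575928e-05, -1.34852765e-04, -1.27431771e-04]), 'tau': array([ 4.67175892e-05, -5.96448183e+01,  1.60749178e+00, -2.81196660e+01,
        1.22949597e-02,  9.08097922e-03, -1.19011710e-05]), 'tcp_pos': array([ 0.20623767, -0.64211357,  0.24132579]), 'orientation': array([-3.10197007e+00, -4.85995936e-01,  6.51275667e-04]), 'contact_force': array([ 0.04961229, -0.39200988, -0.23275969]), 'moment': array([ 0.01489586, -0.02840095, -0.01667061]), 'gripper_force': 0.0, 'grip_width': 0.08531776755940916}
scene {'vertical_fov': 42.672391764519645, 'cx': 276.0089375079377, 'cy': 207.05933892040397, 'xyz': array([-0.51642519,  1.2459456 ,  1.03505053]), 'orientation': array([-0.87454301,  2.31142085, -1.29243271])} 0.9788605442176871
top {'vertical_fov': 54.226889115805974, 'cx': 277.12585805753554, 'cy': 214.99218104451563, 'xyz': array([0.46211546, 0.08127515, 1.46999802]), 'orientation': array([-2.20216698,  2.16669433, -0.06615077])} 0.9961819727891157
```

View pics/scene0.png

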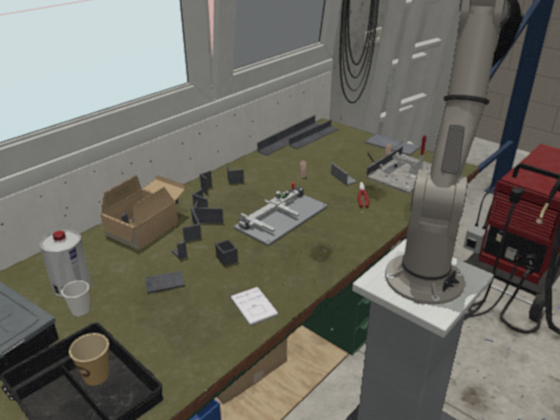

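View pics/top0.png

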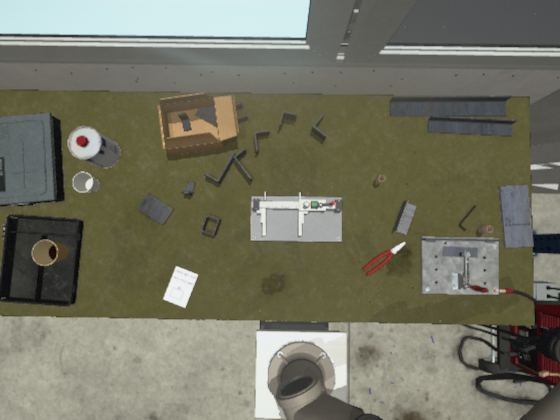

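The scene view shows the caliper on its grey plate, with the offcut to its left. In the top view the caliper is at about (297,218), with the fixed jaw on the left at col 266 and the moving jaw at col 299. The red lock tip is near (333,205), the hollow tube at (211,226), and the pliers at (385,258).

```bash
cat > h.py <<'E'
import numpy as np,cv2
from scipy.spatial.transform import Rotation as R
def cam(f):
    F=210/np.tan(np.radians(f['vertical_fov'])/2);return F,R.from_rotvec(f['orientation']).as_matrix(),np.array(f['xyz'])
def ray(f,u,v,z):
    F,M,c=cam(f);u=np.atleast_1d(u).astype(float);v=np.atleast_1d(v)
    d=np.stack([(u-f['cx'])/F,(v-f['cy'])/F,np.ones(len(u))],1)@M.T
    return c+d*((z-c[2])/d[:,2])[:,None]
def cloud(f):
    F,M,c=cam(f);v,u=np.mgrid[:420,:560];z=f['z_map']
    return (np.stack([(u-f['cx'])/F*z,(v-f['cy'])/F*z,z],-1)@M.T)+c
E
python3 - <<'E'
from h import *
import pickle
f=pickle.load(open('top0.pkl','rb'));s=pickle.load(open('scene0.pkl','rb'))
a=cv2.resize(f['frame'][180:260,190:350],None,fx=5,fy=5,interpolation=cv2.INTER_CUBIC)
cv2.imwrite('pics/c.png',a)
b=cv2.resize(s['frame'][170:270,210:340],None,fx=6,fy=6,interpolation=cv2.INTER_CUBIC);cv2.imwrite('pics/d.png',b)
P=cloud(f)
# plate rect by depth / colour
for n,(r0,r1,c0,c1) in dict(tube=(212,242,196,226),gauge=(185,250,240,352)).items():
    Q=P[r0:r1,c0:c1]; print(n,np.percentile(Q[...,2],[1,10,50,90,99]).round(4))
print((P[215:240,200:224,2]*1000).astype(int)[::2,::2])
print(ray(f,[211,266,299,333],[226,230,230,205],.03).round(3))
E
```

```text
tube [-0.0075 -0.0037  0.0008  0.0484  0.0563]
gauge [-0.0059 -0.0021  0.0095  0.0375  0.055 ]
[[-1  0  0 55 50 48  0 -4 -2  0  3 -3]
 [-1  0  6 53 21  4 48 49 51 -5 -3 -1]
 [ 7  3  1 38  9  3 -6  0  2 53 37 -3]
 [ 2 -2 51 30  3  3  0 -1  3 54 14 -5]
 [ 2  0 54 15  1  0 -8  2  4 44  0 -3]
 [ 1 49 42  8  9 -4  1  4 49 28 -1 -2]
 [-3 49 27  3  5  0 -2 -3 51 20  1  0]
 [ 8 47 33  0 -3  3 -1  4 48  7  0  3]
 [ 0 -2 55 53 47 -4 -3 52 28  3  2 -5]
 [ 0  5  1 -1  0 51 48 56  9  3  0  0]
 [ 0  2  0  0 -4  5 -4  0 -1  7 -1  0]
 [ 0  6 -2  0 -4 -3  2  0  0  3  4  0]
 [ 2  0 -2 -4  0  1  4  0  0  1 -1 -1]]
[[ 0.516  0.323  0.03 ]
 [ 0.505  0.129  0.03 ]
 [ 0.507  0.013  0.03 ]
 [ 0.597 -0.105  0.03 ]]
```

View pics/c.png

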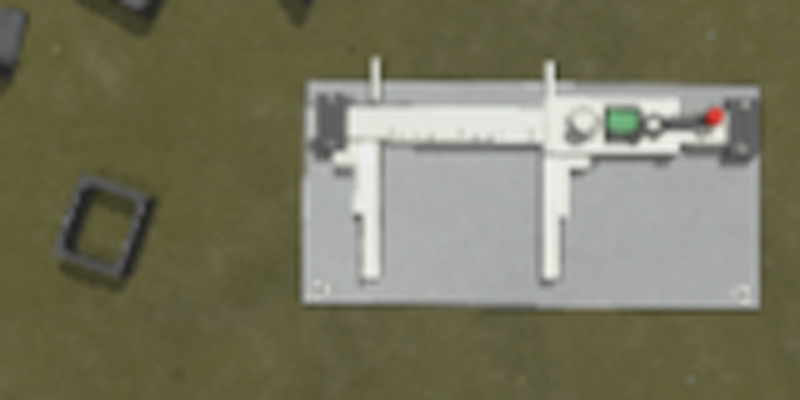

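View pics/d.png

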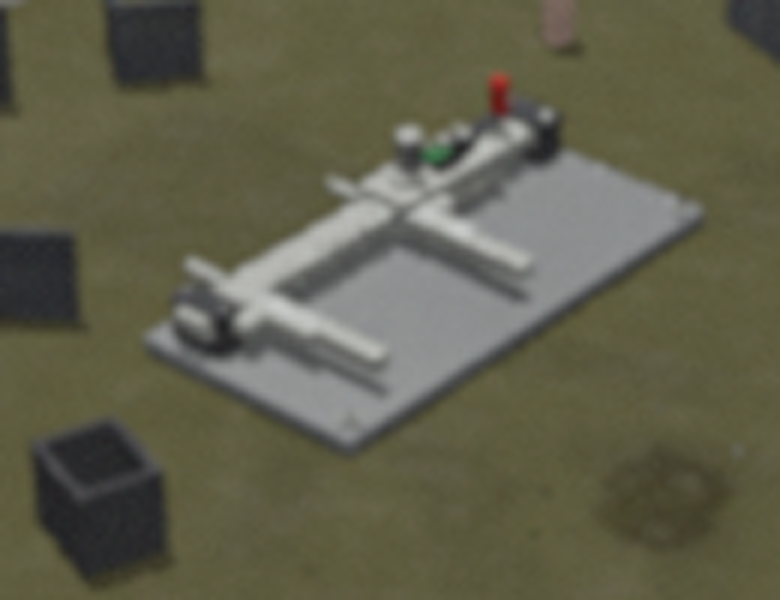

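```bash
cat > meas.py <<'E'
from h import *
import pickle
f=pickle.load(open('top0.pkl','rb'));s=pickle.load(open('scene0.pkl','rb'))
g=f['frame'].astype(int);hsv=cv2.cvtColor(f['frame'],cv2.COLOR_BGR2HSV)
# tube: dark low-sat and high
P=cloud(f);m=np.zeros((420,560),bool);m[212:243,196:227]=P[212:243,196:227,2]>.040
v,u=np.nonzero(m);Q=ray(f,u,v,.052)
print('tube',cv2.minAreaRect((Q[:,:2]*1000).astype(np.float32)))
Ps=cloud(s);ms=np.zeros((420,560),bool);ms[235:272,210:245]=Ps[235:272,210:245,2]>.015
ms&=s['frame'].max(2)<110
T=Ps[ms];T=T[(T[:,0]>.46)&(T[:,0]<.57)&(T[:,1]>.27)&(T[:,1]<.38)];print(len(T),'tube scene',cv2.minAreaRect((T[:,:2]*1000).astype(np.float32)),T[:,2].max())
# plate
grey=np.zeros((420,560),np.uint8);w=(hsv[...,1]<40)&(hsv[...,2]>110);grey[185:250,240:352]=w[185:250,240:352]
n,l,st,_=cv2.connectedComponentsWithStats(grey);k=1+np.argmax(st[1:,4]);vv,uu=np.nonzero(l==k)
lo=vv>198;Q=ray(f,uu[lo],vv[lo],.012);print('plate',cv2.minAreaRect((Q[:,:2]*1000).astype(np.float32)))
# jaws: subpixel white edge per row
V=f['frame'].astype(float).mean(2)
def edge(row,lo,hi):
    x=np.arange(lo,hi);y=V[row,lo:hi];t=(y.max()+y.min())/2;i=np.nonzero((y[:-1]-t)*(y[1:]-t)<=0)[0];return [x[j]+(t-y[j])/(y[j+1]-y[j]) for j in i]
for row in range(212,236,3): print(row,[round(e,2) for e in edge(row,258,272)],[round(e,2) for e in edge(row,292,310)])
print(V[228:240,264].round(),V[228:240,299].round())
red=(hsv[...,1]>150)&((hsv[...,0]<8)|(hsv[...,0]>172));red[:190]=0;red[215:]=0;red[:,:322]=0;red[:,345:]=0
v,u=np.nonzero(red);print('knob',u.mean(),v.mean(),len(u),ray(f,[u.mean()],[v.mean()],.073))
print('post',ray(f,[190+579/5],[180+122/5],.073))
q=R.from_rotvec([-3.10197,-.48599,.00065]).as_matrix();print('tool axes x,y cols',q[:,0],q[:,1])
E
python3 meas.py
```

```text
tube ((504.63031005859375, 321.41082763671875), (63.9546012878418, 95.49285125732422), 77.56179809570312)
368 tube scene ((514.70947265625, 327.1871643066406), (53.029945373535156, 69.81541442871094), 74.30768585205078) 0.05640390901054637
plate ((542.89990234375, 25.17730712890625), (149.69168090820312, 324.62347412109375), 0.9069489240646362)
212 [np.float64(265.2)] [np.float64(298.12), np.float64(307.44)]
215 [np.float64(260.63), np.float64(265.23)] [np.float64(298.31), np.float64(303.33)]
218 [np.float64(260.11), np.float64(265.23)] [np.float64(298.37), np.float64(303.51)]
221 [np.float64(259.55), np.float64(265.24)] [np.float64(298.32), np.float64(303.55)]
224 [np.float64(262.26), np.float64(265.35)] [np.float64(298.22), np.float64(301.28)]
227 [np.float64(262.3), np.float64(265.33)] [np.float64(298.34), np.float64(301.32)]
230 [np.float64(262.22), np.float64(265.31)] [np.float64(298.34), np.float64(301.31)]
233 [np.float64(262.27), np.float64(265.37)] [np.float64(298.3), np.float64(301.38)]
[228. 228. 229. 229. 230. 230. 232. 191. 150. 176. 173. 177.] [228. 228. 228. 230. 230. 231. 231. 192. 118. 145. 169. 169.]
knob 332.0 203.0 7 [[ 0.5994622  -0.09619411  0.073     ]]
post [[ 0.59323481 -0.00674627  0.073     ]]
tool axes x,y cols [ 9.52084232e-01  3.05835900e-01 -1.33067381e-04] [ 0.30583516 -0.95208273 -0.00182561]
```

```bash
cat > m2.py <<'E'
from h import *
import pickle
f=pickle.load(open('top0.pkl','rb'));P=cloud(f)
def comp(m):
    n,l,st,_=cv2.connectedComponentsWithStats(m.astype(np.uint8),connectivity=8);return l==1+np.argmax(st[1:,4])
def mask(b):
    m=np.zeros((420,560),bool);m[212:243,196:227]=b[212:243,196:227];return comp(m)
for th in(.035,.042):
    m=mask(P[...,2]>th);v,u=np.nonzero(m);Q=ray(f,u,v,.052)[:,:2]*1000
    print(th,len(u),cv2.minAreaRect(Q.astype(np.float32)))
# inner hole: low depth inside
m=mask(P[...,2]>.03);c,h=cv2.findContours(m.astype(np.uint8),cv2.RETR_CCOMP,cv2.CHAIN_APPROX_NONE)
for k in c:
    if len(k)>20: Q=ray(f,k[:,0,0],k[:,0,1],.052)[:,:2]*1000;print(len(k),cv2.minAreaRect(Q.astype(np.float32)))
print('fixed',ray(f,[265.2,265.37],[212,233],.036).round(4),'moving',ray(f,[298.2,298.33],[212,233],.036).round(4))
print('tips',ray(f,[264,299.5],[235.2,235.3],.036).round(4))
E
python3 m2.py; python3 -c "
import cv2;a=cv2.imread('pics/top0.png')[210:245,194:229];cv2.imwrite('pics/t.png',cv2.resize(a,None,fx=12,fy=12,interpolation=cv2.INTER_NEAREST))"
```

```text
0.035 115 ((521.5029296875, 321.7547607421875), (52.644718170166016, 59.01279830932617), 72.52723693847656)
0.042 103 ((521.672119140625, 322.2921142578125), (51.51801681518555, 59.01279830932617), 72.52723693847656)
59 ((521.4778442382812, 321.59063720703125), (52.97529602050781, 59.011043548583984), 72.5899658203125)
44 ((521.3486938476562, 321.3861999511719), (41.925537109375, 54.90343475341797), 70.87613677978516)
fixed [[0.5677 0.1329 0.036 ]
 [0.4941 0.131  0.036 ]] moving [[0.5695 0.0172 0.036 ]
 [0.496  0.0158 0.036 ]]
tips [[0.4864 0.1356 0.036 ]
 [0.488  0.0116 0.036 ]]
```

View pics/t.png

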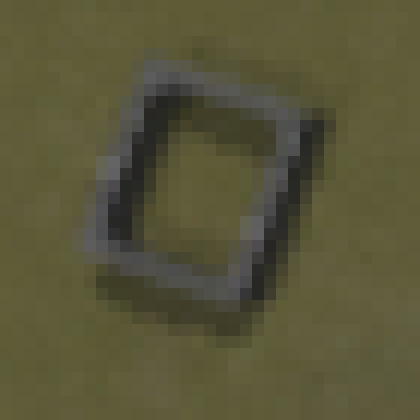

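The tube rim is about 50 × 59 mm. Its centre is at roughly (0.5215, 0.322) and its long axis is at yaw -17.5°. The caliper origin is near (0.523, 0.132), with yaw about 1.1°.

>>> send_rows([
  {"dx": 110,"dy": 170,"rz": 27},
  {"dx": 110,"dy": 170,"rz": 27},
  {"dx": 110,"dy": 170,"rz": 27},
  {"dx": 110,"dy": 170,"rz": 27},
  {"dx": 110,"dy": 170,"rz": 27},
], jaw=85, newtons=40)

```text
$.deltas[0]: bad value
```

>>> send_rows([
  {"dx": 110,"dy": 170,"rz": 27.7},
  {"dx": 110,"dy": 170,"rz": 27.7},
  {"dx": 110,"dy": 170,"rz": 27.7},
  {"dx": 110,"dy": 170,"rz": 27.7},
  {"dx": 110,"dy": 170,"rz": 27.7},
])

```text
$.deltas[0]: bad value
```

>>> send_rows([
  {"dx": 50,"dy": 200},
  {"dx": 50,"dy": 200},
  {"dx": 50,"dy": 200},
  {"dx": 50,"dy": 200},
  {"dx": 50,"dy": 200},
])

```text
$.deltas[0]: bad value
```

>>> send_rows([
  {"dx": 25,"dy": 200},
  {"dx": 25,"dy": 200},
  {"dx": 25,"dy": 200},
  {"dx": 25,"dy": 200},
  {"dx": 25,"dy": 200},
])

```text
$.deltas[0]: bad value
```

>>> send_rows([
  {"dx": 20,"dy": 200},
  {"dx": 20,"dy": 200},
  {"dx": 20,"dy": 200},
  {"dx": 20,"dy": 200},
  {"dx": 20,"dy": 200},
])

```text
$.deltas[0]: bad value
```

>>> send_rows([
  {"dx": 22,"dy": 34,"dz": 0,"rx": 0,"ry": 0,"rz": 6},
  {"dx": 44,"dy": 68,"dz": 0,"rx": 0,"ry": 0,"rz": 12},
  {"dx": 66,"dy": 102,"dz": 0,"rx": 0,"ry": 0,"rz": 18},
  {"dx": 88,"dy": 136,"dz": 0,"rx": 0,"ry": 0,"rz": 24},
  {"dx": 110,"dy": 170,"dz": 0,"rx": 0,"ry": 0,"rz": 30},
], jaw=85, newtons=40)

```text
clock: 0.52
tcp_pos: [0.3169, -0.4707, 0.242]
orientation: [-2.868, -1.28, 0.0]
contact_force: [1.2, -0.7, -0.4]
grip_width: 0.0849
gripper_force: 0.0
```

>>> send_rows([
  {"dx": 110,"dy": 170,"dz": 0,"rx": 0,"ry": 0,"rz": 24.7},
  {"dx": 110,"dy": 170,"dz": 0,"rx": 0,"ry": 0,"rz": 24.7},
  {"dx": 110,"dy": 170,"dz": 0,"rx": 0,"ry": 0,"rz": 24.7},
  {"dx": 110,"dy": 170,"dz": 0,"rx": 0,"ry": 0,"rz": 24.7},
  {"dx": 110,"dy": 170,"dz": 0,"rx": 0,"ry": 0,"rz": 24.7},
])

```text
clock: 0.93
tcp_pos: [0.4274, -0.2998, 0.2422]
orientation: [-2.529, -1.863, -0.001]
contact_force: [0.6, -0.5, 0.2]
grip_width: 0.0851
gripper_force: 0.0
```

>>> send_rows([
  {"dx": 50,"dy": 200,"dz": 0,"rx": 0,"ry": 0,"rz": 0},
  {"dx": 50,"dy": 200,"dz": 0,"rx": 0,"ry": 0,"rz": 0},
  {"dx": 50,"dy": 200,"dz": 0,"rx": 0,"ry": 0,"rz": 0},
  {"dx": 50,"dy": 200,"dz": 0,"rx": 0,"ry": 0,"rz": 0},
  {"dx": 50,"dy": 200,"dz": 0,"rx": 0,"ry": 0,"rz": 0},
])

```text
clock: 1.35
tcp_pos: [0.4763, -0.1003, 0.2422]
orientation: [-2.533, -1.858, 0.0]
contact_force: [0.9, 0.1, 0.1]
grip_width: 0.0854
gripper_force: 0.0
```

>>> send_rows([
  {"dx": 25,"dy": 200,"dz": 0,"rx": 0,"ry": 0,"rz": 0},
  {"dx": 25,"dy": 200,"dz": 0,"rx": 0,"ry": 0,"rz": 0},
  {"dx": 25,"dy": 200,"dz": 0,"rx": 0,"ry": 0,"rz": 0},
  {"dx": 25,"dy": 200,"dz": 0,"rx": 0,"ry": 0,"rz": 0},
  {"dx": 25,"dy": 200,"dz": 0,"rx": 0,"ry": 0,"rz": 0},
])

```text
clock: 1.77
tcp_pos: [0.501, 0.1004, 0.2423]
orientation: [-2.532, -1.86, -0.001]
contact_force: [-0.2, -0.4, 0.0]
grip_width: 0.0852
gripper_force: 0.0
```

>>> send_rows([
  {"dx": 19,"dy": 205,"dz": 0,"rx": 0,"ry": 0,"rz": 0},
  {"dx": 19,"dy": 205,"dz": 0,"rx": 0,"ry": 0,"rz": 0},
  {"dx": 19,"dy": 205,"dz": 0,"rx": 0,"ry": 0,"rz": 0},
  {"dx": 19,"dy": 205,"dz": 0,"rx": 0,"ry": 0,"rz": 0},
  {"dx": 19,"dy": 205,"dz": 0,"rx": 0,"ry": 0,"rz": 0},
])

```text
clock: 2.18
tcp_pos: [0.5201, 0.3045, 0.2419]
orientation: [-2.533, -1.858, 0.001]
contact_force: [0.8, -0.4, 0.0]
grip_width: 0.0848
gripper_force: 0.0
```

>>> send_rows([
  {"dx": 1.5,"dy": 16.5,"dz": -30,"rx": 0,"ry": 0,"rz": 0},
  {"dx": 1.5,"dy": 16.5,"dz": -70,"rx": 0,"ry": 0,"rz": 0},
  {"dx": 1.5,"dy": 16.5,"dz": -110,"rx": 0,"ry": 0,"rz": 0},
  {"dx": 1.5,"dy": 16.5,"dz": -140,"rx": 0,"ry": 0,"rz": 0},
  {"dx": 1.5,"dy": 16.5,"dz": -140,"rx": 0,"ry": 0,"rz": 0},
])

```text
clock: 2.6
tcp_pos: [0.5181, 0.3157, 0.0955]
orientation: [-2.533, -1.858, 0.019]
contact_force: [-0.9, -0.9, -0.7]
grip_width: 0.0851
gripper_force: 0.0
```

Run:
```python
from bench import r
import cv2
f=r.grab_frame("scene");a=f['frame'][190:290,170:300];cv2.imwrite('pics/e.png',cv2.resize(a,None,fx=6,fy=6,interpolation=cv2.INTER_CUBIC));print(r.get_obs()['tcp_pos'])
```

```text
[0.51979752 0.31708579 0.09911146]
```

View pics/e.png

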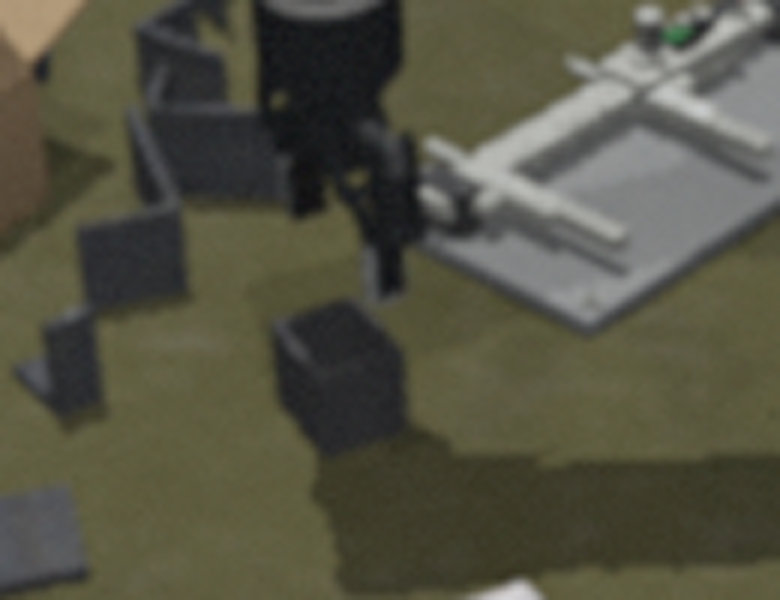

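The picture shows the fingers above and beyond the tube, with tips at crop (300,210) and (385,295). I'll check that against the ray geometry.

Run:
```python
from h import *
import pickle
s=pickle.load(open('scene0.pkl','rb'))
for z in(.09,.1,.11): print(z,ray(s,[227,220,234.2],[231.7,225,239.2],z).round(3))
# tube top centre in scene at z=.052: corners from crop e
u=170+np.array([275,345,405,320])/6;v=190+np.array([325,300,350,375])/6
q=ray(s,u,v,.052);print(q.round(4),q.mean(0))
```

```text
0.09 [[0.529 0.306 0.09 ]
 [0.573 0.294 0.09 ]
 [0.483 0.32  0.09 ]]
0.1 [[0.518 0.316 0.1  ]
 [0.562 0.304 0.1  ]
 [0.472 0.33  0.1  ]]
0.11 [[0.507 0.326 0.11 ]
 [0.55  0.315 0.11 ]
 [0.462 0.34  0.11 ]]
[[0.547  0.3403 0.052 ]
 [0.5359 0.3002 0.052 ]
 [0.4798 0.3111 0.052 ]
 [0.4972 0.3554 0.052 ]] [0.51497986 0.326747   0.052     ]
```

>>> send_rows([
  {"dx": -2,"dy": 1,"dz": -15,"rx": 0,"ry": 0,"rz": 0},
  {"dx": -2,"dy": 1,"dz": -30,"rx": 0,"ry": 0,"rz": 0},
  {"dx": -2,"dy": 1,"dz": -45,"rx": 0,"ry": 0,"rz": 0},
  {"dx": -2,"dy": 1,"dz": -60,"rx": 0,"ry": 0,"rz": 0},
  {"dx": -2,"dy": 1,"dz": -69,"rx": 0,"ry": 0,"rz": 0},
])

```text
clock: 3.07
tcp_pos: [0.5203, 0.3196, 0.0328]
orientation: [2.534, 1.857, 0.0]
contact_force: [-0.3, 0.0, -0.1]
grip_width: 0.0851
gripper_force: 0.0
```

>>> send_rows([
  {"dx": 0,"dy": 0,"dz": 0,"rx": 0,"ry": 0,"rz": 0},
  {"dx": 0,"dy": 0,"dz": 0,"rx": 0,"ry": 0,"rz": 0},
  {"dx": 0,"dy": 0,"dz": 0,"rx": 0,"ry": 0,"rz": 0},
  {"dx": 0,"dy": 0,"dz": 0,"rx": 0,"ry": 0,"rz": 0},
  {"dx": 0,"dy": 0,"dz": 0,"rx": 0,"ry": 0,"rz": 0},
], jaw=40, newtons=40)

```text
clock: 3.48
tcp_pos: [0.5202, 0.3201, 0.0339]
orientation: [-2.533, -1.858, -0.001]
contact_force: [-0.4, 0.5, 0.5]
grip_width: 0.0592
gripper_force: 45.0
```

>>> send_rows([
  {"dx": 0,"dy": 0,"dz": 0,"rx": 0,"ry": 0,"rz": 0},
  {"dx": 0,"dy": 0,"dz": 0,"rx": 0,"ry": 0,"rz": 0},
  {"dx": 0,"dy": 0,"dz": 0,"rx": 0,"ry": 0,"rz": 0},
  {"dx": 0,"dy": 0,"dz": 0,"rx": 0,"ry": 0,"rz": 0},
  {"dx": 0,"dy": 0,"dz": 0,"rx": 0,"ry": 0,"rz": 0},
])

```text
clock: 3.9
tcp_pos: [0.5202, 0.3201, 0.0338]
orientation: [2.533, 1.858, 0.001]
contact_force: [-0.4, -0.5, 4.9]
grip_width: 0.0592
gripper_force: 45.7
```

>>> send_rows([
  {"dx": 0,"dy": 0,"dz": 15,"rx": 0,"ry": 0,"rz": 0},
  {"dx": 0,"dy": 0,"dz": 35,"rx": 0,"ry": 0,"rz": 0},
  {"dx": 0,"dy": 0,"dz": 60,"rx": 0,"ry": 0,"rz": 0},
  {"dx": 0,"dy": 0,"dz": 80,"rx": 0,"ry": 0,"rz": 0},
  {"dx": 0,"dy": -15,"dz": 80,"rx": 0,"ry": 0,"rz": 0},
])

```text
clock: 4.32
tcp_pos: [0.5211, 0.3099, 0.1184]
orientation: [-2.528, -1.861, -0.014]
contact_force: [0.8, 2.6, -2.0]
grip_width: 0.0592
gripper_force: 45.0
```

>>> send_rows([
  {"dx": 1,"dy": -20,"dz": 0,"rx": 0,"ry": 0,"rz": 3},
  {"dx": 2,"dy": -45,"dz": 0,"rx": 0,"ry": 0,"rz": 7},
  {"dx": 3,"dy": -75,"dz": 0,"rx": 0,"ry": 0,"rz": 11},
  {"dx": 4,"dy": -105,"dz": 0,"rx": 0,"ry": 0,"rz": 15},
  {"dx": 4,"dy": -135,"dz": 0,"rx": 0,"ry": 0,"rz": 18.5},
])

```text
clock: 4.73
tcp_pos: [0.5234, 0.1675, 0.113]
orientation: [2.198, 2.245, -0.002]
contact_force: [0.7, 0.4, -3.5]
grip_width: 0.0591
gripper_force: 44.8
```

>>> send_rows([
  {"dx": 0,"dy": -30,"dz": 0,"rx": 0,"ry": 0,"rz": 0},
  {"dx": 0,"dy": -55,"dz": 0,"rx": 0,"ry": 0,"rz": 0},
  {"dx": 0,"dy": -70,"dz": 0,"rx": 0,"ry": 0,"rz": 0},
  {"dx": 0,"dy": -76,"dz": 0,"rx": 0,"ry": 0,"rz": 0},
  {"dx": 0,"dy": -76,"dz": 0,"rx": 0,"ry": 0,"rz": 0},
])

```text
clock: 5.15
tcp_pos: [0.5235, 0.0914, 0.113]
orientation: [2.205, 2.237, -0.003]
contact_force: [-0.8, 1.6, -2.5]
grip_width: 0.0595
gripper_force: 44.8
```

>>> send_rows([
  {"dx": 0,"dy": 0,"dz": 0,"rx": 0,"ry": 0,"rz": 0},
  {"dx": 0,"dy": 0,"dz": 0,"rx": 0,"ry": 0,"rz": 0},
  {"dx": 0,"dy": 0,"dz": 0,"rx": 0,"ry": 0,"rz": 0},
])

```text
clock: 5.4
tcp_pos: [0.5238, 0.0957, 0.1134]
orientation: [-2.199, -2.243, -0.001]
contact_force: [0.8, -0.3, -3.4]
grip_width: 0.0593
gripper_force: 44.8
```

Run:
```python
from bench import r
import cv2,pickle,numpy as np
from h import *
f=r.grab_frame("scene");pickle.dump(f,open('s2.pkl','wb'));a=f['frame'][160:260,220:350];cv2.imwrite('pics/g.png',cv2.resize(a,None,fx=6,fy=6,interpolation=cv2.INTER_CUBIC));o=r.get_obs();print(o['tcp_pos'],o['contact_force'],np.degrees(2*np.arctan2(o['orientation'][1],o['orientation'][0]))%180-90)
```

```text
[0.52383111 0.09541774 0.11340865] [ 0.6977637   0.01280165 -2.86131646] 1.1388243482404619
```

View pics/g.png

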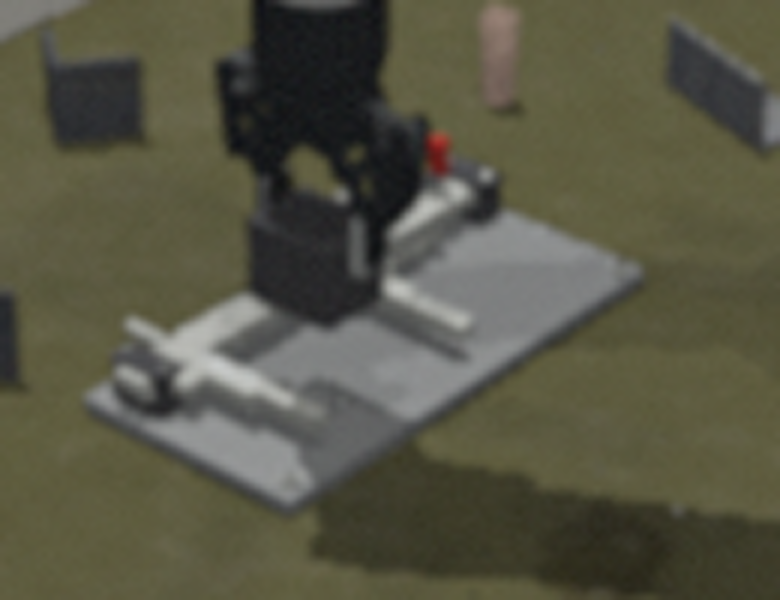

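The tube hangs square between the jaws. The bottom edge of its +y face runs from crop (250,285) to (330,322).

Run:
```python
from h import *
import pickle
s=pickle.load(open('s2.pkl','rb'))
c=lambda x,y,z:ray(s,220+(np.array(x)+.5)/6-.5,160+(np.array(y)+.5)/6-.5,z).round(4)
print('bottom',c([250,330,380],[285,322,292],.0796))
print('top',c([250,360],[212,244],.1316))
print('fixed face top edge near tip',c([325],[405],.036),'moving tip -y side top',c([470],[322],.036))
```

```text
bottom [[0.5607 0.115  0.0796]
 [0.5002 0.1145 0.0796]
 [0.5002 0.0721 0.0796]]
top [[0.5551 0.1195 0.1316]
 [0.486  0.1054 0.1316]]
fixed face top edge near tip [[0.4907 0.1299 0.036 ]] moving tip -y side top [[0.4853 0.0093 0.036 ]]
```

>>> send_rows([
  {"dx": 0,"dy": 4,"dz": -15,"rx": 0,"ry": 0,"rz": 0},
  {"dx": 0,"dy": 4,"dz": -32,"rx": 0,"ry": 0,"rz": 0},
  {"dx": 0,"dy": 4,"dz": -48,"rx": 0,"ry": 0,"rz": 0},
  {"dx": 0,"dy": 4,"dz": -60,"rx": 0,"ry": 0,"rz": 0},
  {"dx": 0,"dy": 4,"dz": -64,"rx": 0,"ry": 0,"rz": 0},
])

```text
clock: 5.87
tcp_pos: [0.5228, 0.0982, 0.0476]
orientation: [-2.199, -2.241, 0.003]
contact_force: [-0.9, -0.1, -2.8]
grip_width: 0.0591
gripper_force: 44.7
```

>>> send_rows([
  {"dx": 0,"dy": 0,"dz": 0,"rx": 0,"ry": 0,"rz": 0},
  {"dx": 0,"dy": 0,"dz": -1,"rx": 0,"ry": 0,"rz": 0},
  {"dx": 0,"dy": 0,"dz": -2,"rx": 0,"ry": 0,"rz": 0},
  {"dx": 0,"dy": 0,"dz": -2.5,"rx": 0,"ry": 0,"rz": 0},
  {"dx": 0,"dy": 0,"dz": -2.5,"rx": 0,"ry": 0,"rz": 0},
])

```text
clock: 6.28
tcp_pos: [0.5243, 0.0978, 0.0473]
orientation: [2.202, 2.24, 0.001]
contact_force: [1.3, -1.0, -2.8]
grip_width: 0.0597
gripper_force: 44.7
```

>>> send_rows([
  {"dx": 0,"dy": 0,"dz": -0.5,"rx": 0,"ry": 0,"rz": 0},
  {"dx": 0,"dy": 0,"dz": -1,"rx": 0,"ry": 0,"rz": 0},
  {"dx": 0,"dy": 0,"dz": -1.3,"rx": 0,"ry": 0,"rz": 0},
  {"dx": 0,"dy": 0,"dz": -1.6,"rx": 0,"ry": 0,"rz": 0},
  {"dx": 0,"dy": 0,"dz": -1.6,"rx": 0,"ry": 0,"rz": 0},
])

```text
clock: 6.7
tcp_pos: [0.5241, 0.0978, 0.0458]
orientation: [2.202, 2.24, -0.0]
contact_force: [-1.9, -1.3, 5.1]
grip_width: 0.0594
gripper_force: 45.8
```

>>> send_rows([
  {"dx": 0,"dy": 0,"dz": 0,"rx": 0,"ry": 0,"rz": 0},
  {"dx": 0,"dy": 0,"dz": 0,"rx": 0,"ry": 0,"rz": 0},
  {"dx": 0,"dy": 0,"dz": 0,"rx": 0,"ry": 0,"rz": 0},
  {"dx": 0,"dy": 0,"dz": 0,"rx": 0,"ry": 0,"rz": 0},
  {"dx": 0,"dy": 0,"dz": 3,"rx": 0,"ry": 0,"rz": 0},
], jaw=70)

```text
clock: 7.12
tcp_pos: [0.5236, 0.0978, 0.0479]
orientation: [-2.201, -2.241, 0.001]
contact_force: [0.3, 0.6, 0.3]
grip_width: 0.0702
gripper_force: 0.0
```

>>> send_rows([
  {"dx": 0,"dy": 0,"dz": 15,"rx": 0,"ry": 0,"rz": 0},
  {"dx": 0,"dy": 0,"dz": 30,"rx": 0,"ry": 0,"rz": 0},
  {"dx": 0,"dy": 0,"dz": 60,"rx": 0,"ry": 0,"rz": 0},
  {"dx": 0,"dy": 0,"dz": 95,"rx": 0,"ry": 0,"rz": 0},
  {"dx": 0,"dy": 0,"dz": 130,"rx": 0,"ry": 0,"rz": 0},
])

```text
clock: 7.53
tcp_pos: [0.5232, 0.0979, 0.1793]
orientation: [-2.2, -2.241, 0.001]
contact_force: [2.0, 0.1, 0.4]
grip_width: 0.07
gripper_force: 0.0
```

>>> send_rows([
  {"dx": 18,"dy": -33,"dz": 0,"rx": 0,"ry": 0,"rz": 0},
  {"dx": 36,"dy": -66,"dz": 0,"rx": 0,"ry": 0,"rz": 0},
  {"dx": 54,"dy": -99,"dz": 0,"rx": 0,"ry": 0,"rz": 0},
  {"dx": 72,"dy": -131,"dz": 0,"rx": 0,"ry": 0,"rz": 0},
  {"dx": 72,"dy": -131,"dz": -40,"rx": 0,"ry": 0,"rz": 0},
], jaw=0, newtons=20)

```text
clock: 7.95
tcp_pos: [0.6044, -0.0422, 0.1443]
orientation: [2.204, 2.218, 0.012]
contact_force: [1.6, -1.5, -0.1]
grip_width: 0.0092
gripper_force: 0.0
```

>>> send_rows([
  {"dx": 0,"dy": 0,"dz": -15,"rx": 0,"ry": 0,"rz": 0},
  {"dx": 0,"dy": 0,"dz": -30,"rx": 0,"ry": 0,"rz": 0},
  {"dx": 0,"dy": 0,"dz": -35,"rx": 0,"ry": 0,"rz": 0},
  {"dx": 0,"dy": 0,"dz": -35,"rx": 0,"ry": 0,"rz": 0},
])

```text
clock: 8.28
tcp_pos: [0.595, -0.0331, 0.102]
orientation: [-2.2, -2.24, 0.003]
contact_force: [-0.4, 1.0, 0.6]
grip_width: 0.0001
gripper_force: 0.0
```

Run:
```python
from bench import r
import cv2,pickle,numpy as np
from h import *
o=r.get_obs();print(o['tcp_pos'],o['contact_force'])
ims=[]
f=r.grab_frame("scene");pickle.dump(f,open('s3.pkl','wb'));ims.append(cv2.resize(f['frame'][160:250,240:340],(500,450),interpolation=cv2.INTER_CUBIC))
f=r.grab_frame("top");pickle.dump(f,open('t3.pkl','wb'));ims.append(cv2.resize(f['frame'][185:245,255:345],(300,200),interpolation=cv2.INTER_CUBIC))
c=np.zeros((450,800,3),np.uint8);c[:,:500]=ims[0];c[:200,500:]=ims[1];cv2.imwrite('pics/k.png',c)
```

```text
[ 0.5949677  -0.03313658  0.10204457] [-0.35226008  1.04244043  0.58980427]
```

View pics/k.png

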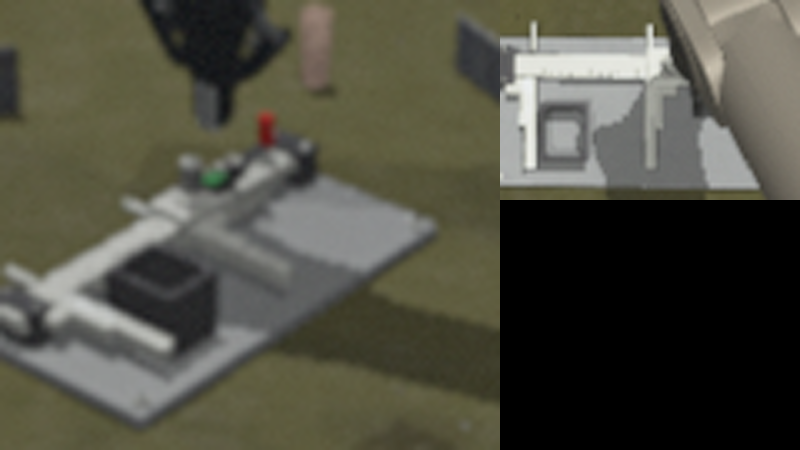

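The tube stands square beside the fixed jaw. The fingertips are at crop (212,125), the thumb post top at (190,157), and the red knob top at (266,117).

Run:
```python
from h import *
import pickle
s=pickle.load(open('s3.pkl','rb'))
c=lambda x,y,z:ray(s,[240+x/5],[160+y/5],z).round(4)[0]
print('tip',c(212,124,.091),c(212,124,.088));print('post',c(190,158,.073));print('knob',c(266,117,.073))
```

```text
tip [ 0.5953 -0.0345  0.091 ] [ 0.5988 -0.0386  0.088 ]
post [ 0.5954 -0.0106  0.073 ]
knob [ 0.5934 -0.0931  0.073 ]
```

>>> send_rows([
  {"dx": 0,"dy": 0,"dz": -10,"rx": 0,"ry": 0,"rz": 0},
  {"dx": 0,"dy": 0,"dz": -20,"rx": 0,"ry": 0,"rz": 0},
  {"dx": 0,"dy": 0,"dz": -30,"rx": 0,"ry": 0,"rz": 0},
  {"dx": 0,"dy": 0,"dz": -36,"rx": 0,"ry": 0,"rz": 0},
  {"dx": 0,"dy": 0,"dz": -36,"rx": 0,"ry": 0,"rz": 0},
])

```text
clock: 8.8
tcp_pos: [0.5947, -0.0333, 0.0653]
orientation: [-2.2, -2.239, 0.003]
contact_force: [0.1, -0.6, 0.1]
grip_width: 0.0001
gripper_force: 0.0
```

>>> send_rows([
  {"dx": 0,"dy": 2,"dz": 0,"rx": 0,"ry": 0,"rz": 0},
  {"dx": 0,"dy": 4,"dz": 0,"rx": 0,"ry": 0,"rz": 0},
  {"dx": 0,"dy": 6,"dz": 0,"rx": 0,"ry": 0,"rz": 0},
  {"dx": 0,"dy": 8,"dz": 0,"rx": 0,"ry": 0,"rz": 0},
  {"dx": 0,"dy": 10,"dz": 0,"rx": 0,"ry": 0,"rz": 0},
])

```text
clock: 9.22
tcp_pos: [0.5963, -0.0244, 0.0676]
orientation: [2.202, 2.239, -0.001]
contact_force: [0.6, -3.9, 0.7]
grip_width: 0.0
gripper_force: 2.1
```

>>> send_rows([
  {"dx": 0,"dy": 4,"dz": 0,"rx": 0,"ry": 0,"rz": 0},
  {"dx": 0,"dy": 8,"dz": 0,"rx": 0,"ry": 0,"rz": 0},
  {"dx": 0,"dy": 12,"dz": 0,"rx": 0,"ry": 0,"rz": 0},
  {"dx": 0,"dy": 16,"dz": 0,"rx": 0,"ry": 0,"rz": 0},
  {"dx": 0,"dy": 20,"dz": 0,"rx": 0,"ry": 0,"rz": 0},
])

```text
clock: 9.63
tcp_pos: [0.5962, -0.0028, 0.0675]
orientation: [2.202, 2.24, 0.0]
contact_force: [0.1, -4.8, 3.7]
grip_width: 0.0001
gripper_force: 2.2
```

>>> send_rows([
  {"dx": 0,"dy": 4,"dz": 0,"rx": 0,"ry": 0,"rz": 0},
  {"dx": 0,"dy": 8,"dz": 0,"rx": 0,"ry": 0,"rz": 0},
  {"dx": 0,"dy": 12,"dz": 0,"rx": 0,"ry": 0,"rz": 0},
  {"dx": -1,"dy": 16,"dz": 0,"rx": 0,"ry": 0,"rz": 0},
  {"dx": -1,"dy": 18,"dz": 0,"rx": 0,"ry": 0,"rz": 0},
])

```text
clock: 10.05
tcp_pos: [0.5956, 0.0158, 0.0673]
orientation: [2.201, 2.241, 0.003]
contact_force: [4.0, -3.5, 0.7]
grip_width: 0.0002
gripper_force: 2.1
```

>>> send_rows([
  {"dx": 0,"dy": 1.5,"dz": 0,"rx": 0,"ry": 0,"rz": 0},
  {"dx": 0,"dy": 3,"dz": 0,"rx": 0,"ry": 0,"rz": 0},
  {"dx": 0,"dy": 4.5,"dz": 0,"rx": 0,"ry": 0,"rz": 0},
  {"dx": 0,"dy": 6,"dz": 0,"rx": 0,"ry": 0,"rz": 0},
  {"dx": 0,"dy": 7.5,"dz": 0,"rx": 0,"ry": 0,"rz": 0},
])

```text
clock: 10.47
tcp_pos: [0.5955, 0.0223, 0.0673]
orientation: [2.202, 2.24, 0.001]
contact_force: [3.3, -4.3, 1.5]
grip_width: -0.0
gripper_force: 2.1
```

>>> send_rows([
  {"dx": 0,"dy": 1,"dz": 0,"rx": 0,"ry": 0,"rz": 0},
  {"dx": 0,"dy": 2,"dz": 0,"rx": 0,"ry": 0,"rz": 0},
  {"dx": 0,"dy": 3,"dz": 0,"rx": 0,"ry": 0,"rz": 0},
  {"dx": 0,"dy": 4,"dz": 0,"rx": 0,"ry": 0,"rz": 0},
  {"dx": 0,"dy": 5,"dz": 0,"rx": 0,"ry": 0,"rz": 0},
])

```text
clock: 10.88
tcp_pos: [0.5955, 0.0273, 0.0673]
orientation: [2.202, 2.24, 0.001]
contact_force: [4.0, -3.7, 1.6]
grip_width: 0.0
gripper_force: 2.1
```

>>> send_rows([
  {"dx": 0,"dy": 1,"dz": 0,"rx": 0,"ry": 0,"rz": 0},
  {"dx": 0,"dy": 2,"dz": 0,"rx": 0,"ry": 0,"rz": 0},
  {"dx": 0,"dy": 3,"dz": 0,"rx": 0,"ry": 0,"rz": 0},
  {"dx": 0,"dy": 4,"dz": 0,"rx": 0,"ry": 0,"rz": 0},
])

```text
clock: 11.22
tcp_pos: [0.5955, 0.0313, 0.0673]
orientation: [2.202, 2.24, 0.001]
contact_force: [3.1, -3.5, 1.2]
grip_width: -0.0003
gripper_force: 2.1
```

Run:
```python
from bench import r
import pickle
from h import *
f=r.grab_frame("scene");pickle.dump(f,open('s4.pkl','wb'))
f=r.grab_frame("top");pickle.dump(f,open('t4.pkl','wb'))
V=f['frame'].astype(float).mean(2)
for row in(216,219,222,225,228,231): print(row,V[row,262:302].astype(int))
o=r.get_obs();print(o['contact_force'])
```

```text
216 [228 231 230 202 129 112 101 102  97  97  96  89  90  84  71  67  67  69
  69  84 123 156 161 152 130 103 110 111 112  97  64  52  62  83  99  80
  79  86  90  94]
219 [229 231 228 193  85  75  66  84  99 113 110 109 111 110 110 111 108  93
  69  94 134 156 160 152 130  98 111 110 108  99  69  51  63  76  66  69
  74  74  79  86]
222 [204 227 226 193  78  76  73  90 100 112 111 109 111 111 110 110 111  95
  66  91 130 154 152 136 121 106 111 110 108 109 108 109 109 107 108 102
  86  71  69  75]
225 [163 226 226 196  85  78  73  92 102 112 111 110 111 112 110 112 111  99
  75  89 125 149 143 119  97 108 109 110 108 108 110 110 109 109 110 134
 167 167 165 137]
228 [180 225 228 200  92  90  84  93  95 107 112 112 111 112 111 111 113 100
  73  90 127 148 143 124 108 109 110 110 109 108 109 109 108 107 106 107
 133 167 167 166]
231 [175 227 229 200  93  95  92  90  83  83  84  82  82  83  82  82  78  69
  68  95 136 150 149 134 109 111 110 109 109 109 108 109 111 109 108 108
 107 123 150 163]
[ 2.96792654 -2.85109277  0.40815151]
```

>>> send_rows([
  {"dx": 0,"dy": 0.8,"dz": 0,"rx": 0,"ry": 0,"rz": 0},
  {"dx": 0,"dy": 1.6,"dz": 0,"rx": 0,"ry": 0,"rz": 0},
  {"dx": 0,"dy": 2.4,"dz": 0,"rx": 0,"ry": 0,"rz": 0},
])

```text
clock: 11.57
tcp_pos: [0.5952, 0.0335, 0.0672]
orientation: [2.202, 2.24, 0.0]
contact_force: [3.3, -5.3, 2.0]
grip_width: 0.0001
gripper_force: 2.7
```

>>> send_rows([
  {"dx": 0,"dy": 0.6,"dz": 0,"rx": 0,"ry": 0,"rz": 0},
  {"dx": 0,"dy": 1.2,"dz": 0,"rx": 0,"ry": 0,"rz": 0},
  {"dx": 0,"dy": 1.8,"dz": 0,"rx": 0,"ry": 0,"rz": 0},
])

```text
clock: 11.82
tcp_pos: [0.5951, 0.0344, 0.0672]
orientation: [2.202, 2.239, -0.001]
contact_force: [2.7, -6.4, 2.7]
grip_width: -0.0001
gripper_force: 3.4
```

>>> send_rows([
  {"dx": 0,"dy": 0.5,"dz": 0,"rx": 0,"ry": 0,"rz": 0},
  {"dx": 0,"dy": 1.0,"dz": 0,"rx": 0,"ry": 0,"rz": 0},
  {"dx": 0,"dy": 1.5,"dz": 0,"rx": 0,"ry": 0,"rz": 0},
])

```text
clock: 12.07
tcp_pos: [0.5951, 0.0355, 0.0672]
orientation: [2.202, 2.239, -0.002]
contact_force: [2.1, -7.4, 2.9]
grip_width: -0.0003
gripper_force: 3.5
```

>>> send_rows([
  {"dx": 0,"dy": 0.5,"dz": 0,"rx": 0,"ry": 0,"rz": 0},
  {"dx": 0,"dy": 1.0,"dz": 0,"rx": 0,"ry": 0,"rz": 0},
])

```text
clock: 12.23
tcp_pos: [0.5951, 0.0365, 0.0672]
orientation: [2.202, 2.239, -0.002]
contact_force: [2.8, -6.8, 3.4]
grip_width: -0.0002
gripper_force: 3.5
```

>>> send_rows([
  {"dx": 0,"dy": 0.5,"dz": 0,"rx": 0,"ry": 0,"rz": 0},
  {"dx": 0,"dy": 1.0,"dz": 0,"rx": 0,"ry": 0,"rz": 0},
])

```text
clock: 12.4
tcp_pos: [0.5951, 0.0375, 0.0672]
orientation: [2.202, 2.239, -0.002]
contact_force: [2.5, -7.6, 3.4]
grip_width: 0.0001
gripper_force: 3.5
```

Run:
```python
from bench import r
import pickle
from h import *
f=r.grab_frame("top");pickle.dump(f,open('t5.pkl','wb'));s=r.grab_frame("scene");pickle.dump(s,open('s5.pkl','wb'))
a=cv2.resize(f['frame'][188:243,255:311],None,fx=7,fy=7,interpolation=cv2.INTER_CUBIC)
b=cv2.resize(s['frame'][190:245,235:291],None,fx=7,fy=7,interpolation=cv2.INTER_CUBIC)
cv2.imwrite('pics/n.png',np.hstack([a,b]));o=r.get_obs();print(o['contact_force'],o['tcp_pos'])
```

```text
[ 3.41420946 -5.79717676  2.09889337] [0.5951608  0.03765266 0.06720483]
```

View pics/n.png

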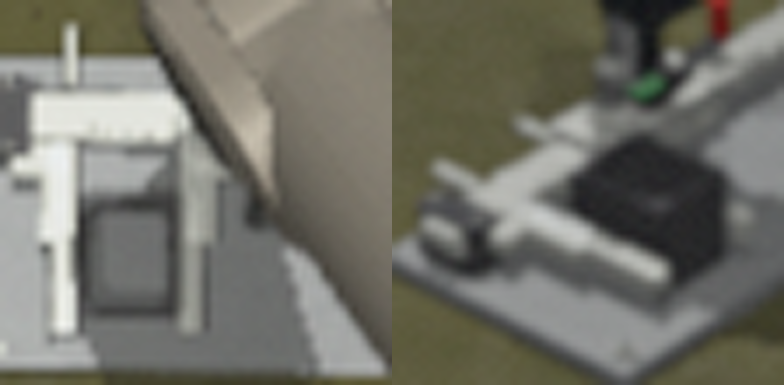

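The tube is sliding along with the moving jaw, and a small gap is left at the fixed jaw (crop col about 78-88).

>>> send_rows([
  {"dx": 0,"dy": 0.4,"dz": 0,"rx": 0,"ry": 0,"rz": 0},
  {"dx": 0,"dy": 0.8,"dz": 0,"rx": 0,"ry": 0,"rz": 0},
])

```text
clock: 12.67
tcp_pos: [0.5951, 0.0382, 0.0672]
orientation: [2.202, 2.238, -0.002]
contact_force: [2.5, -5.6, 2.5]
grip_width: -0.0
gripper_force: 3.4
```

>>> send_rows([
  {"dx": 0,"dy": 0.4,"dz": 0,"rx": 0,"ry": 0,"rz": 0},
  {"dx": 0,"dy": 0.8,"dz": 0,"rx": 0,"ry": 0,"rz": 0},
])

```text
clock: 12.83
tcp_pos: [0.5951, 0.0385, 0.0672]
orientation: [2.202, 2.238, -0.003]
contact_force: [3.6, -8.9, 3.5]
grip_width: -0.0002
gripper_force: 4.3
```

>>> send_rows([
  {"dx": 0,"dy": 0.4,"dz": 0,"rx": 0,"ry": 0,"rz": 0},
  {"dx": 0,"dy": 0.8,"dz": 0,"rx": 0,"ry": 0,"rz": 0},
])

```text
clock: 13.0
tcp_pos: [0.5952, 0.0386, 0.0672]
orientation: [2.203, 2.237, -0.004]
contact_force: [2.8, -10.4, 4.8]
grip_width: 0.0002
gripper_force: 5.1
```

>>> send_rows([
  {"dx": 0,"dy": 0.4,"dz": 0,"rx": 0,"ry": 0,"rz": 0},
  {"dx": 0,"dy": 0.8,"dz": 0,"rx": 0,"ry": 0,"rz": 0},
  {"dx": 0,"dy": 0.8,"dz": 0,"rx": 0,"ry": 0,"rz": 0},
])

```text
clock: 13.25
tcp_pos: [0.5951, 0.0387, 0.0672]
orientation: [2.203, 2.236, -0.005]
contact_force: [2.0, -11.2, 4.7]
grip_width: -0.0001
gripper_force: 5.4
```

>>> send_rows([
  {"dx": 0,"dy": 0.4,"dz": 0,"rx": 0,"ry": 0,"rz": 0},
  {"dx": 0,"dy": 0.7,"dz": 0,"rx": 0,"ry": 0,"rz": 0},
  {"dx": 0,"dy": 0.7,"dz": 0,"rx": 0,"ry": 0,"rz": 0},
])

```text
clock: 13.5
tcp_pos: [0.5951, 0.0388, 0.0672]
orientation: [2.203, 2.235, -0.006]
contact_force: [2.0, -11.8, 5.9]
grip_width: 0.0002
gripper_force: 6.0
```

>>> send_rows([
  {"dx": 0,"dy": 0,"dz": 0,"rx": 0,"ry": 0,"rz": 0},
  {"dx": 0,"dy": 0,"dz": 0,"rx": 0,"ry": 0,"rz": 0},
])

```text
clock: 13.67
tcp_pos: [0.5951, 0.0387, 0.0672]
orientation: [2.203, 2.235, -0.006]
contact_force: [1.7, -12.5, 5.0]
grip_width: -0.0004
gripper_force: 6.0
```

>>> send_rows([
  {"dx": 0,"dy": 0.5,"dz": 0,"rx": 0,"ry": 0,"rz": 0},
  {"dx": 0,"dy": 1.0,"dz": 0,"rx": 0,"ry": 0,"rz": 0},
  {"dx": 0,"dy": 1.0,"dz": 0,"rx": 0,"ry": 0,"rz": 0},
])

```text
clock: 13.92
tcp_pos: [0.5951, 0.0389, 0.0672]
orientation: [2.203, 2.234, -0.008]
contact_force: [2.5, -13.7, 6.6]
grip_width: 0.0
gripper_force: 6.9
```

>>> send_rows([
  {"dx": 0,"dy": 0,"dz": 0,"rx": 0,"ry": 0,"rz": 0},
  {"dx": 0,"dy": 0,"dz": 0,"rx": 0,"ry": 0,"rz": 0},
])

```text
clock: 14.08
tcp_pos: [0.5951, 0.0389, 0.0672]
orientation: [2.203, 2.234, -0.008]
contact_force: [2.2, -14.5, 6.0]
grip_width: -0.0001
gripper_force: 6.9
```

The measuring force is on: about 14 N at the post, less roughly 4 N slider friction. Next I back off and move to the lock lever.

>>> send_rows([
  {"dx": 0,"dy": -4,"dz": 0,"rx": 0,"ry": 0,"rz": 0},
  {"dx": 0,"dy": -9,"dz": 0,"rx": 0,"ry": 0,"rz": 0},
  {"dx": 0,"dy": -9,"dz": 8,"rx": 0,"ry": 0,"rz": 0},
  {"dx": 0,"dy": -9,"dz": 25,"rx": 0,"ry": 0,"rz": 0},
  {"dx": 0,"dy": -9,"dz": 45,"rx": 0,"ry": 0,"rz": 0},
])

```text
clock: 14.5
tcp_pos: [0.5932, 0.0363, 0.1117]
orientation: [-2.197, -2.24, 0.003]
contact_force: [0.1, -0.2, 0.5]
grip_width: 0.0003
gripper_force: 0.0
```

>>> send_rows([
  {"dx": -3,"dy": -18,"dz": 0,"rx": 0,"ry": 0,"rz": -7},
  {"dx": -6,"dy": -36,"dz": 0,"rx": 0,"ry": 0,"rz": -14},
  {"dx": -9,"dy": -54,"dz": 0,"rx": 0,"ry": 0,"rz": -21},
  {"dx": -12,"dy": -72,"dz": 0,"rx": 0,"ry": 0,"rz": -28},
  {"dx": -13,"dy": -88,"dz": 0,"rx": 0,"ry": 0,"rz": -35},
])

```text
clock: 14.92
tcp_pos: [0.581, -0.0526, 0.1124]
orientation: [-2.776, -1.468, 0.0]
contact_force: [-0.1, 0.8, 0.1]
grip_width: 0.0
gripper_force: 0.0
```

>>> send_rows([
  {"dx": 0,"dy": 0,"dz": 0,"rx": 0,"ry": 0,"rz": -6},
  {"dx": 0,"dy": 0,"dz": 0,"rx": 0,"ry": 0,"rz": -11},
  {"dx": 0,"dy": 0,"dz": 0,"rx": 0,"ry": 0,"rz": -11},
])

```text
clock: 15.17
tcp_pos: [0.5815, -0.0517, 0.1125]
orientation: [-2.902, -1.199, -0.0]
contact_force: [0.2, -0.6, 0.6]
grip_width: 0.0
gripper_force: 0.0
```

Run:
```python
from bench import r
import pickle
from h import *
f=r.grab_frame("top");pickle.dump(f,open('t6.pkl','wb'));s=r.grab_frame("scene");pickle.dump(s,open('s6.pkl','wb'))
a=cv2.resize(f['frame'][188:243,255:311],None,fx=7,fy=7,interpolation=cv2.INTER_CUBIC)
b=cv2.resize(s['frame'][170:225,245:301],None,fx=7,fy=7,interpolation=cv2.INTER_CUBIC)
cv2.imwrite('pics/o.png',np.hstack([a,b]));o=r.get_obs();print(o['contact_force'],o['tcp_pos'],np.degrees(2*np.arctan2(o['orientation'][1],o['orientation'][0]))%180-90)
h=cv2.cvtColor(s['frame'],cv2.COLOR_BGR2HSV);m=(h[...,1]>150)&((h[...,0]<8)|(h[...,0]>172));m[:165]=0;m[215:]=0;m[:,250:320].any();m[:,:250]=0;m[:,320:]=0
v,u=np.nonzero(m);print(len(u),u.mean(),v.min(),v.max(),v.mean(),ray(s,[u.mean()],[v.mean()],.0585))
```

```text
[0.2605286  0.16584238 0.38987238] [ 0.58168739 -0.0516635   0.11235129] -44.735264319761825
17 281.05882352941177 189 194 191.35294117647058 [[ 0.60495158 -0.03824463  0.0585    ]]
```

View pics/o.png

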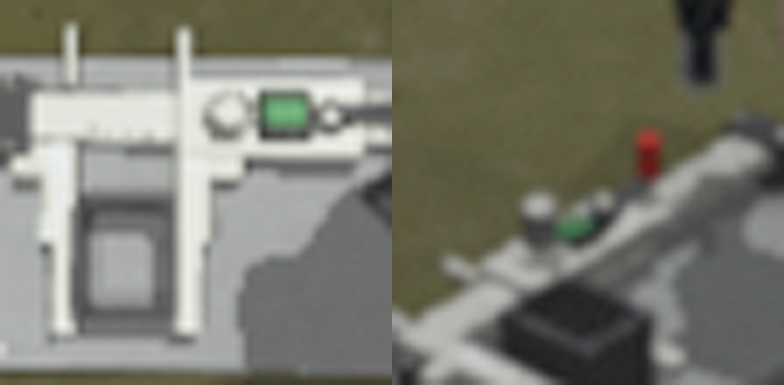

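Both jaws look flat on the tube. The thumb post is at crop (227,115), the hub at (330,115) and the knob at about (650,150) in the right half, with the fingers beside and above it.

>>> send_rows([
  {"dx": 0,"dy": -1,"dz": -15,"rx": 0,"ry": 0,"rz": 0},
  {"dx": 0,"dy": -1,"dz": -30,"rx": 0,"ry": 0,"rz": 0},
  {"dx": 0,"dy": -1,"dz": -40,"rx": 0,"ry": 0,"rz": 0},
  {"dx": 0,"dy": -1,"dz": -44,"rx": 0,"ry": 0,"rz": 0},
  {"dx": 0,"dy": -1,"dz": -44,"rx": 0,"ry": 0,"rz": 0},
])

```text
clock: 15.68
tcp_pos: [0.5811, -0.0536, 0.0672]
orientation: [-2.9, -1.204, 0.003]
contact_force: [-0.5, -0.2, -0.0]
grip_width: -0.0001
gripper_force: 0.0
```

>>> send_rows([
  {"dx": 2,"dy": 2,"dz": 0,"rx": 0,"ry": 0,"rz": 0},
  {"dx": 4,"dy": 4,"dz": 0,"rx": 0,"ry": 0,"rz": 0},
  {"dx": 6,"dy": 6,"dz": 0,"rx": 0,"ry": 0,"rz": 0},
  {"dx": 8,"dy": 8,"dz": 0,"rx": 0,"ry": 0,"rz": 0},
  {"dx": 10,"dy": 10,"dz": 0,"rx": 0,"ry": 0,"rz": 0},
])

```text
clock: 16.1
tcp_pos: [0.5923, -0.0456, 0.0687]
orientation: [2.901, 1.2, -0.001]
contact_force: [-0.8, -5.1, 0.3]
grip_width: 0.0
gripper_force: 1.9
```

>>> send_rows([
  {"dx": 2,"dy": 2,"dz": 0,"rx": 0,"ry": 0,"rz": 0},
  {"dx": 4,"dy": 4,"dz": 0,"rx": 0,"ry": 0,"rz": 0},
  {"dx": 6,"dy": 6,"dz": 0,"rx": 0,"ry": 0,"rz": 0},
  {"dx": 8,"dy": 8,"dz": 0,"rx": 0,"ry": 0,"rz": 0},
  {"dx": 10,"dy": 10,"dz": 0,"rx": 0,"ry": 0,"rz": 0},
])

```text
clock: 16.52
tcp_pos: [0.6022, -0.0333, 0.0682]
orientation: [-2.902, -1.203, -0.0]
contact_force: [-0.0, -1.2, -0.0]
grip_width: -0.0001
gripper_force: 0.7
```

>>> send_rows([
  {"dx": 2,"dy": 2,"dz": 0,"rx": 0,"ry": 0,"rz": 0},
  {"dx": 4,"dy": 4,"dz": 0,"rx": 0,"ry": 0,"rz": 0},
  {"dx": 6,"dy": 6,"dz": 0,"rx": 0,"ry": 0,"rz": 0},
  {"dx": 8,"dy": 8,"dz": 0,"rx": 0,"ry": 0,"rz": 0},
  {"dx": 10,"dy": 10,"dz": 0,"rx": 0,"ry": 0,"rz": 0},
])

```text
clock: 16.93
tcp_pos: [0.6121, -0.0236, 0.0682]
orientation: [-2.902, -1.203, -0.0]
contact_force: [0.6, -1.0, 0.3]
grip_width: -0.0
gripper_force: 0.5
```

>>> send_rows([
  {"dx": 2,"dy": 2,"dz": 0,"rx": 0,"ry": 0,"rz": 0},
  {"dx": 4,"dy": 4,"dz": 0,"rx": 0,"ry": 0,"rz": 0},
  {"dx": 6,"dy": 6,"dz": 0,"rx": 0,"ry": 0,"rz": 0},
  {"dx": 8,"dy": 8,"dz": 0,"rx": 0,"ry": 0,"rz": 0},
  {"dx": 10,"dy": 10,"dz": 0,"rx": 0,"ry": 0,"rz": 0},
])

```text
clock: 17.35
tcp_pos: [0.6216, -0.0137, 0.068]
orientation: [-2.902, -1.203, 0.002]
contact_force: [-3.2, -0.8, 0.9]
grip_width: 0.0003
gripper_force: 1.0
```

>>> send_rows([
  {"dx": 1,"dy": 1,"dz": 0,"rx": 0,"ry": 0,"rz": 0},
  {"dx": 2,"dy": 2,"dz": 0,"rx": 0,"ry": 0,"rz": 0},
  {"dx": 3,"dy": 3,"dz": 0,"rx": 0,"ry": 0,"rz": 0},
])

```text
clock: 17.6
tcp_pos: [0.6246, -0.0111, 0.068]
orientation: [-2.902, -1.202, 0.002]
contact_force: [-2.2, -0.2, 0.0]
grip_width: 0.0
gripper_force: 1.3
```

>>> send_rows([
  {"dx": 1,"dy": 1,"dz": 0,"rx": 0,"ry": 0,"rz": 0},
  {"dx": 2,"dy": 2,"dz": 0,"rx": 0,"ry": 0,"rz": 0},
  {"dx": 2,"dy": 3,"dz": 0,"rx": 0,"ry": 0,"rz": 0},
  {"dx": 2,"dy": 4,"dz": 0,"rx": 0,"ry": 0,"rz": 0},
])

```text
clock: 17.93
tcp_pos: [0.6267, -0.0072, 0.068]
orientation: [2.902, 1.202, -0.001]
contact_force: [-4.3, -1.2, -1.0]
grip_width: -0.0004
gripper_force: 2.1
```

>>> send_rows([
  {"dx": 0,"dy": 0.7,"dz": 0,"rx": 0,"ry": 0,"rz": 0},
  {"dx": 0,"dy": 1.4,"dz": 0,"rx": 0,"ry": 0,"rz": 0},
])

```text
clock: 18.1
tcp_pos: [0.6267, -0.007, 0.068]
orientation: [2.902, 1.201, -0.002]
contact_force: [-3.3, -5.3, -0.1]
grip_width: 0.0001
gripper_force: 3.0
```

>>> send_rows([
  {"dx": 0,"dy": 0.7,"dz": 0,"rx": 0,"ry": 0,"rz": 0},
  {"dx": 0,"dy": 1.4,"dz": 0,"rx": 0,"ry": 0,"rz": 0},
])

```text
clock: 18.27
tcp_pos: [0.6267, -0.0068, 0.068]
orientation: [2.901, 1.199, -0.003]
contact_force: [-3.5, -6.7, -0.1]
grip_width: -0.0003
gripper_force: 3.7
```

>>> send_rows([
  {"dx": -4,"dy": -6,"dz": 0,"rx": 0,"ry": 0,"rz": 0},
  {"dx": -8,"dy": -14,"dz": 0,"rx": 0,"ry": 0,"rz": 0},
  {"dx": -8,"dy": -16,"dz": 20,"rx": 0,"ry": 0,"rz": 0},
  {"dx": -8,"dy": -16,"dz": 50,"rx": 0,"ry": 0,"rz": 0},
  {"dx": -8,"dy": -40,"dz": 85,"rx": 0,"ry": 0,"rz": 0},
])

```text
clock: 18.68
tcp_pos: [0.6185, -0.0383, 0.1529]
orientation: [-2.894, -1.211, -0.002]
contact_force: [1.8, 1.1, 0.6]
grip_width: 0.0002
gripper_force: 0.0
```

>>> send_rows([
  {"dx": -10,"dy": -40,"dz": 0,"rx": 0,"ry": 0,"rz": 0},
  {"dx": -20,"dy": -80,"dz": 0,"rx": 0,"ry": 0,"rz": 0},
  {"dx": -30,"dy": -120,"dz": 10,"rx": 0,"ry": 0,"rz": 0},
  {"dx": -40,"dy": -155,"dz": 10,"rx": 0,"ry": 0,"rz": 0},
  {"dx": -40,"dy": -155,"dz": 10,"rx": 0,"ry": 0,"rz": 0},
])

```text
clock: 19.1
tcp_pos: [0.5766, -0.2102, 0.1634]
orientation: [2.904, 1.182, -0.002]
contact_force: [-0.2, -1.4, -0.7]
grip_width: -0.0003
gripper_force: 0.0
```

Run:
```python
from bench import r
from h import *
f=r.grab_frame("top");s=r.grab_frame("scene")
a=cv2.resize(f['frame'][188:243,255:311],None,fx=7,fy=7,interpolation=cv2.INTER_CUBIC)
b=cv2.resize(s['frame'][180:235,240:296],None,fx=7,fy=7,interpolation=cv2.INTER_CUBIC)
cv2.imwrite('pics/q.png',np.hstack([a,b]));o=r.get_obs();print(o['contact_force'],o['tcp_pos'])
```

```text
[ 0.98947637  1.76190417 -0.49163331] [ 0.57873703 -0.20170261  0.16307619]
```

View pics/q.png

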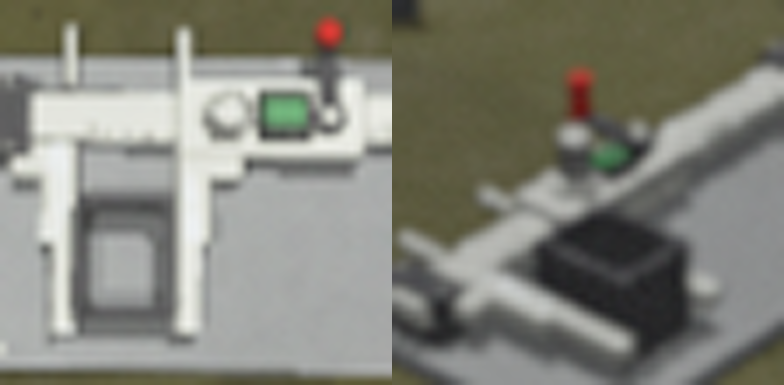

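The lever now points along +x, with the red knob at crop (330,32) straight above the hub at (330,117). The tube sits flat between both jaws (crop cols 78-175). The job is ready to hand in.

```bash
python3 -c "
from bench import r
print(r.hand_in())"
```

```text
the job is handed in; nothing more can be done
None
```

The offcut is clamped flat between the caliper jaws at about 10 N (about 14 N at the post, less 4 N slider friction), the lock lever is at its stop, and the job was handed in at about 19 s; I could not measure the force left on the offcut once I let go of the post.

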